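# Seat a caster backplate and present its ball in a level dish

## Task

Assemble the start of a ball caster: lower the steel backplate with the yellow housing over the two pins of the dark wooden jig until it lies flush, and let go of it. Then pick up the blue ball dish by its black grip, keep it level so that the brass ball stays in the middle, turn it about a quarter turn until its red pouring lip points straight at the jig's red stop, and bring the tip of the lip over the yellow housing's socket, a few centimetres above it and touching nothing. Finish while still holding the dish there, level and still; leave everything else on the bench where it is.

Things in the scene. Friction and masses are not known exactly. Their poses are not given: they have to be found in the camera images.
- jig: Fixed jig: dark wooden base 100 (x) x 170 (y) x 20 mm high. Two steel pins, diameter 8 mm, stand 13 mm above its top at y = +38 and -38 mm (x = 0), tapering over the top 4 mm. A red upright stop (90 x 12 mm, 35 mm above the top) stands at y = +78 mm. Origin at the centre of the underside, on the bench, z up; its +y points roughly to the robot's left (within 0.2 rad).
- jig_seat (a point): Centre of the jig's top face, midway between the pins, 20 mm above the bench; axes as the jig's.
- plate: Loose backplate, about 0.25 kg: steel, 60 (x) x 100 (y) x 8 mm, two 10 mm through holes at y = +38, -38 mm (x = 0). In its middle a yellow housing 34 x 34 mm, top 40 mm above the underside. Origin at the underside's centre. Starts flat, yaw within 0.4 rad of zero; either way round on the pins is right. Grip from above across the housing's x faces: pins come up 5 mm through the holes.
- plate_socket (a point): Centre of the round socket's mouth (24 mm wide, 25 mm deep) in the top of the yellow housing, 40 mm above the plate's underside.
- dish: Loose blue twelve-sided dish, 110 mm across, rim 24 mm high, about 0.22 kg. Its floor slopes 6 degrees to a shallow dimple that holds the ball unless tilted or jolted. Red pouring lip, 34 mm wide, at +x. A steel bail spans it along y with a black grip in the middle. Origin at the underside's centre. Starts with +x within 0.15 rad of ahead; dish and plate may start in each other's places.
- dish_grip (a point): Centre of the black grip block, straight above the dish's centre, 92 mm above its underside: 14 mm thick (x), 44 mm long (y), 26 mm tall. Pinch it from above across its 14 mm; the dish then hangs balanced.
- dish_centre (a point): Where the ball's centre lies when it sits in the dimple: on the dish's axis, 15.7 mm above its underside. Axes as the dish's.
- dish_lip (a point): Tip of the red pouring lip: 76 mm along +x from the dish's axis, 11 mm above its underside.
- ball_center (a point): Centre of the loose brass ball, diameter 20 mm, 0.033 kg, which starts in the dish's dimple.
- jar: Bystander: small amber jar, diameter 42, height 55 mm. Origin under its centre.
- can_blue: Bystander: paint can with a blue band, diameter 76, height 80 mm. Origin under its centre.
- can_green: Bystander: paint can with a green band, diameter 76, height 80 mm. Origin under its centre.
- screwdriver: Bystander: screwdriver lying on the bench. Origin under its middle, x along it.
- brush: Bystander: paint brush lying on the bench. Origin under its middle, x along it.
- tape: Bystander: yellow tape measure, 70 x 35 x 65 mm high. Origin under its centre.
- collar: Bystander: steel shaft collar, diameter 48, height 22 mm. Origin under its centre.

How it is judged:
By the outcome, as a careful person would: the job done as asked, in the order asked, and still so for the second after the job is handed in, while the arm keeps its last pose, push and grip.
It also fails if it takes over 66 s, if anything falls off the work surface, if the arm or the gripper's body presses on something with over 40 N, if the wrist force passes 120 N, or if a joint passes its speed limit or range.

## Robot

A 6-joint arm with a two-finger parallel gripper is mounted at the origin on the work surface. World frame = base frame: x ahead of the robot, y to its left, z up, the work surface at z = 0. Lengths are in m, angles in rad, forces in N, time in s.
With the tool pointing down it reaches from about 0.275 to 0.875 m from the base axis. Payload 12.5 kg.
Tool frame: the origin (TCP) lies at the very end of the fingers, on their centre line; the grasp point (between the pads) lies 19 mm behind it; z points along the fingers, y is the line along which they close (so a half turn about z gives the same grasp; the last joint's range is limited). The gripper opens to 85 mm and grips with 20 to 120 N. Pads are 22 mm wide; open, the fingers measure 114 mm over their backs; the gripper's body (76 mm by 85 mm) begins 54 mm behind the grasp point. The pads swing forward as they close: fully open they stand 13 mm farther back than shut.
Start: joints at [1.229, 0.351, 1.652, -0, 1.139, -0.085], TCP at [0.14, 0.532, 0.231] pointing down, gripper open.
Joint ranges: [-2.75, 2.75], [-0.79, 2.1], [0.01, 2.65], [-1.57, 4.71], [0.07, 3.14], [-2.87, 2.87]. Speed limits (rad/s): [2.22, 2.22, 2.79, 3.14, 3.14, 3.14].

## Interface

Orientations are given as a 3x3 rotation matrix whose columns are the frame's x, y, z axes.
In Python, from bench import manip gives the robot as it stands. Calls block until the motion is done:
- manip.move_ptp(position, orientation): joint-space move of the TCP to a pose.
- manip.move_l(position, attitude=None, max_speed=0.15): straight line of the TCP; attitude=None keeps the orientation; max_speed is the mean speed in m/s.
- manip.move_j(angles): joint-space move.
- manip.set_gripper(opening, effort=None): opening from 0.0 (shut) to 1.0 (fully open); effort is the grip in N (None keeps the last); returns when the fingers have stopped.
- manip.dwell(seconds).
- manip.inverse_kinematics(position, orientation): joint angles nearest the present ones, or None.
- manip.grab_frame(name): name is "scene" or "top"; returns (picture, depth): 384x512x3 uint8, red, green, blue; 384x512 float32, m along the optical axis (not along the pixel's ray), 0 where there is no reading.
- manip.get_calibration(name): a dict with "camera_matrix" (3x3 intrinsics, pixels), "k1" (the pictures are not rectified: a ray, as slopes to the right and down, at radius r is drawn at 1 + k1 r^2 times it, then the intrinsics apply), "R" (3x3) and "t" (3): a world point X has camera coordinates R X + t. Camera axes: x right, y down, z forward; pixel columns grow to the right and rows downward; lengths in m; the calibration is good to about 2 mm. A picture is of the moment at which its call begins. get_calibration takes no time and is no camera call.
A pose or a line that the arm cannot do raises manip.Unreachable and nothing moves.
- manip.sign_off(): hands the job in; it is judged then, once.
Trained networks look in the newest picture that a camera, given by its name, has taken for a name from the list of things; names that differ only in an ending like _2 or _b are one class to them, and where a whole thing is asked for, a point or a joint stands for the part that bears it (a point fixed in the world has none). Each returns a list of dicts, best first, with "confidence" (0 to 1); they miss things now and then, are a little off and sometimes report something else, mostly with a low value. They report only what shows in the picture. A call takes as long as a camera call.
- manip.look_for(camera, name): "at" ([x, y, z] in m, in world coordinates, good to about 4 mm: the middle of the surface that is visible of it).
Readings, each from a call of its own:
- manip.current_time(): time.
- manip.current_qpos(): joint angles.
- manip.current_joint_vel(): joint speeds.
- manip.current_joint_torque(): joint torques, N m.
- manip.current_ee_pos(): TCP position.
- manip.current_tcp_rot(): TCP orientation.
- manip.current_force(): force on the tool from outside, world axes, zero at the start.
- manip.current_ft_torque(): the same for the moment, N m.
- manip.current_grip_width(): opening from 0.0 (shut) to 1.0 (fully open).
- manip.current_grip_force(): force on a finger pad.
Only numpy, scipy, OpenCV 4.12 (cv2) and the standard library are available. Lean on these libraries where they do the work, as an engineer would, in place of code of your own. Each camera call takes 0.05 s, during which the arm holds its last target. There are 200 camera calls.

## Working session

There is one attempt and no reset: what is moved stays moved. The work goes in short steps, each a Python script; the robot and the scene stay as the last script left them, time stands still between calls to the robot, and variables do not carry over. Pictures are saved under pics/ and viewed, at most 10 in all, crops included, and the job is handed in when it is done.

```bash
ls; mkdir -p pics
cat > h.py <<'E'
import numpy as np, cv2
from bench import manip as m
def world(cam,depth=None,z=None,uv=None):
    c=m.get_calibration(cam);K=np.array(c["camera_matrix"]);k=c["k1"];R=np.array(c["R"]);t=np.array(c["t"]).ravel()
    if uv is None:
        v,u=np.mgrid[0:384,0:512]; uv=np.stack([u,v],-1).reshape(-1,2)
    uv=np.asarray(uv,float).reshape(-1,1,2)
    s=cv2.undistortPoints(uv,K,np.array([k,0,0,0,0.])).reshape(-1,2)
    r=np.c_[s,np.ones(len(s))]
    if z is not None:
        o=-R.T@t; d=r@R; return o+d*((z-o[2])/d[:,2])[:,None]
    d=depth.reshape(-1) if len(s)==depth.size else depth[uv[:,0,1].astype(int),uv[:,0,0].astype(int)]
    return (r*d[:,None]-t)@R
def save(name,im): cv2.imwrite("pics/"+name,im[:,:,::-1])
def down(a): # tool z down, y (closing) axis at angle a
    y=np.array([np.cos(a),np.sin(a),0]);z=np.array([0,0,-1.]);return np.c_[np.cross(y,z),y,z]
E
python3 - <<'E'
from h import *
a,da=m.grab_frame("scene");b,db=m.grab_frame("top")
np.savez("f0.npz",a=a,da=da,b=b,db=db)
save("s0.png",a);save("t0.png",b)
for n in ["scene","top"]:
    c=m.get_calibration(n);R=np.array(c["R"]);print(n,-R.T@np.array(c["t"]).ravel(),R.round(2).tolist(),c["k1"],c["camera_matrix"])
for n in ["jig","jig_seat","plate","plate_socket","dish_grip","dish_lip","ball_center","dish","jar","can_blue","can_green","tape","collar","screwdriver","brush"]:
    print(n,[(np.round(q["at"],3).tolist(),round(q["confidence"],2)) for q in m.look_for("top",n)][:2],[(np.round(q["at"],3).tolist(),round(q["confidence"],2)) for q in m.look_for("scene",n)][:2])
print(m.current_time(),m.current_tcp_rot())
E
```

```text
pics
scene [1.23619962 0.40011455 1.06750607] [[-0.54, 0.84, 0.01], [0.66, 0.43, -0.61], [-0.52, -0.32, -0.79]] 0.03715152745448077 [[444.65662763   0.         249.86523715]
 [  0.         444.65662763 190.25777172]
 [  0.           0.           1.        ]]
top [0.33930492 0.01681789 1.16781128] [[-0.06, -1.0, 0.0], [-0.97, 0.05, -0.23], [0.23, -0.02, -0.97]] -0.017664121117959904 [[376.3682352    0.         256.81112608]
 [  0.         376.3682352  184.89392393]
 [  0.           0.           1.        ]]
jig [([0.54, 0.197, 0.021], 0.66)] [([0.554, 0.203, 0.014], 0.91), ([0.79, 0.266, 0.019], 0.62)]
jig_seat [([0.54, 0.192, 0.021], 0.77)] [([0.549, 0.206, 0.02], 0.94), ([0.6, -0.319, 0.01], 0.65)]
plate [([0.582, -0.037, 0.007], 0.9), ([0.786, 0.259, 0.025], 0.7)] [([0.592, -0.026, 0.012], 0.58)]
plate_socket [([0.58, -0.035, 0.01], 0.77), ([0.508, -0.163, 0.054], 0.58)] [([0.585, -0.025, 0.007], 0.69), ([0.598, -0.319, 0.01], 0.47)]
dish_grip [([0.59, -0.314, 0.01], 0.62)] [([0.604, -0.318, 0.01], 0.85)]
dish_lip [([0.594, -0.313, 0.013], 0.81)] [([0.6, -0.313, 0.012], 0.86)]
ball_center [] []
dish [([0.593, -0.312, 0.013], 0.63)] [([0.599, -0.319, 0.011], 0.92)]
jar [([0.733, -0.179, 0.083], 0.74), ([0.511, -0.163, 0.056], 0.5)] [([0.522, -0.162, 0.046], 0.72)]
can_blue [([0.734, -0.179, 0.08], 0.9)] [([0.755, -0.172, 0.073], 0.91)]
can_green [([0.769, -0.027, 0.084], 0.78)] []
tape [([0.404, 0.401, 0.066], 0.59)] [([0.418, 0.408, 0.057], 0.92)]
collar [] [([0.386, 0.083, 0.023], 0.54)]
screwdriver [([0.786, 0.26, 0.023], 0.76)] [([0.792, 0.27, 0.014], 0.89)]
brush [([0.38, -0.408, 0.022], 0.76)] [([0.389, -0.403, 0.016], 0.73)]
1.6 [[-9.67218558e-01  2.53945391e-01  3.27594428e-06]
 [ 2.53945391e-01  9.67218557e-01 -2.46841620e-05]
 [-9.43698326e-06 -2.30430686e-05 -1.00000000e+00]]
```

View pics/s0.png

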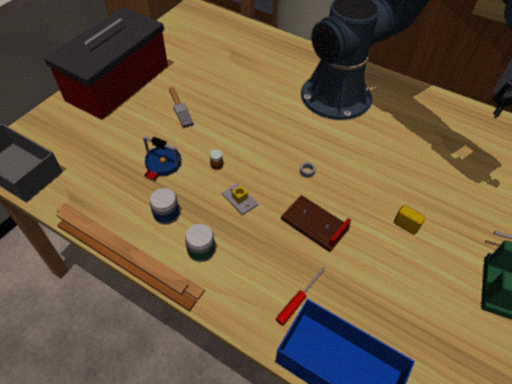

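View pics/t0.png

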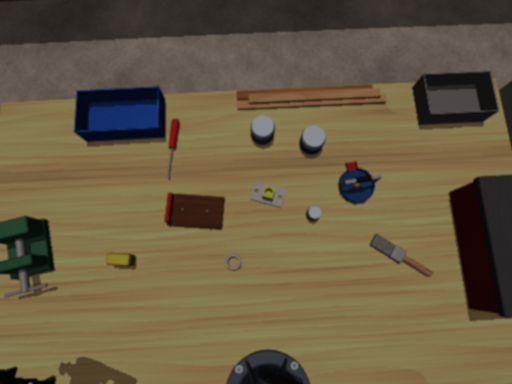

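The scene view shows the jig at about (316,222), plate (240,195) and dish (162,160). In the top view they are at (195,211), (268,193) and (357,184). Next I'll measure them from depth and colour.

Run:
```python
from h import *
f=np.load("f0.npz")
def box(P): 
    r=cv2.minAreaRect((P[:,:2]*1000).astype(np.float32)); return np.round(r[0],1),np.round(r[1],1),round(r[2],1)
for cam,i,d in [("scene","a","da"),("top","b","db")]:
    P=world(cam,f[d]); C=f[i].reshape(-1,3).astype(int); ok=f[d].ravel()>0
    near=lambda x,y,r: ok&(np.hypot(P[:,0]-x,P[:,1]-y)<r)
    z=P[:,2]; h=cv2.cvtColor(f[i],cv2.COLOR_RGB2HSV).reshape(-1,3).astype(int)
    print(cam,"bench z",np.median(z[near(.45,-.05,.05)]))
    s=near(.545,.2,.12); red=s&(C[:,0]>130)&(C[:,1]<70); print("stop",red.sum(),box(P[red&(z>.045)]) if (red&(z>.045)).sum()>4 else '',P[red].mean(0).round(4))
    w=s&(z>.012)&(z<.028)&~red; print("jigtop",w.sum(),box(P[w]),np.median(z[w]))
    s=near(.583,-.03,.075); yel=s&(h[:,0]>20)&(h[:,0]<32)&(h[:,1]>150)&(z>.03); print("house",yel.sum(),box(P[yel]),np.median(z[yel]),P[yel].mean(0).round(4))
    w=s&(z>.004)&(h[:,1]<80); print("plate",w.sum(),box(P[w]),np.median(z[w]))
    s=near(.59,-.315,.12); bl=s&(h[:,0]>95)&(h[:,0]<125)&(h[:,1]>120); print("dish",bl.sum(),box(P[bl]),cv2.minEnclosingCircle((P[bl][:,:2]*1000).astype(np.float32)))
    rd=s&(C[:,0]>120)&(C[:,1]<70)&(C[:,2]<70); print("lip",rd.sum(),P[rd].mean(0).round(4),box(P[rd]))
    g=s&(z>.085); print("grip",g.sum(),box(P[g]),P[g].mean(0).round(4),z[g].max())
    br=s&(h[:,0]>15)&(h[:,0]<35)&(h[:,1]>120)&(z>.012); print("ball",br.sum(),P[br].mean(0).round(4))
b=f["b"]
cr=[cv2.resize(b[v-30:v+30,u-40:u+40],(400,300),interpolation=cv2.INTER_CUBIC) for u,v in [(195,211),(268,193),(357,184)]]
a=f["a"]; cr.append(cv2.resize(a[130:190,122:202],(400,300),interpolation=cv2.INTER_CUBIC))
save("c0.png",np.vstack([np.hstack(cr[:2]),np.hstack(cr[2:])]))
```

```text
scene bench z -4.08531206404742e-05
stop 49 (array([548.9, 269.2]), array([ 9.5, 84.2]), 80.9) [0.547  0.2703 0.0558]
jigtop 1683 (array([540.9, 192.8]), array([172.1, 103.3]), 83.4) 0.019950734077046752
house 113 (array([583.6, -35.3]), array([36.2, 39.1]), 72.5) 0.03821984010459197 [ 0.5839 -0.0344  0.0379]
plate 344 (array([582.8, -35.6]), array([103. ,  62.8]), 71.2) 0.007976552289283118
dish 650 (array([ 595.3, -313.7]), array([104.3, 108.9]), 10.8) ((596.7694702148438, -314.9892272949219), 56.8997802734375)
lip 34 [ 0.6581 -0.3093  0.0115] (array([ 657.8, -309.9]), array([24.8, 23. ]), 74.5)
grip 188 (array([ 596. , -314.6]), array([ 19. , 110.5]), 8.0) [ 0.5967 -0.3112  0.0973] 0.10913841342153083
ball 35 [ 0.5976 -0.319   0.0554]
top bench z -0.00035651665871842423
stop 0  [nan nan nan]
jigtop 1670 (array([540.4, 192.5]), array([168.9, 101. ]), 82.6) 0.01965906227691879
house 53 (array([579.5, -35.9]), array([27.8, 29.7]), 70.6) 0.039117920373285785 [ 0.5768 -0.0361  0.0384]
plate 423 (array([582.7, -35.4]), array([101.5,  62.4]), 69.8) 0.007699826144570478
dish 678 (array([ 592.2, -314.5]), array([103.8, 107.4]), 36.4) ((592.6036376953125, -313.3539123535156), 54.93096923828125)
lip 0 [nan nan nan] (array([0., 0.]), array([0., 0.]), 0.0)
grip 176 (array([ 594. , -315.2]), array([ 14.7, 112.3]), 6.0) [ 0.5929 -0.3136  0.0985] 0.1081215776614517
ball 15 [ 0.5969 -0.3122  0.0241]<stdin>:10: RuntimeWarning: Mean of empty slice.
  ret = um.true_divide(
<stdin>:15: RuntimeWarning: Mean of empty slice.
```

View pics/c0.png

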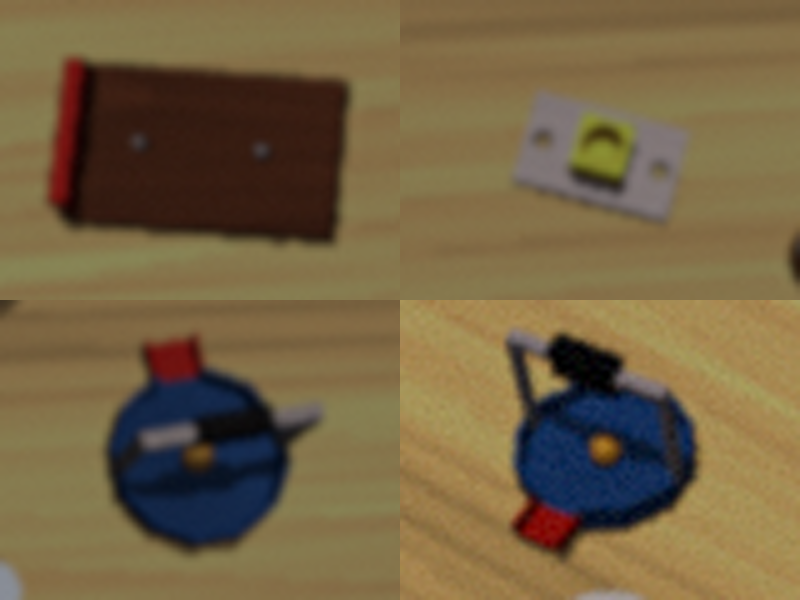

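The crops show the jig with its stop on the +y side and both pins standing. The plate is yawed about -19°, and the dish has its ball centred. Both cameras agree on sizes and poses, so I'll pick up the plate and measure the pins as a check.

```bash
cat >> h.py <<'E'
PL=np.array([.5828,-.0355]);PA=np.radians(-19.5)
JG=np.array([.5407,.1927]);JA=np.radians(-6.8)
E
python3 - <<'E'
from h import *
f=np.load("f0.npz")
for cam,i in [("scene","a"),("top","b")]:
    g=f[i].astype(int); P=world(cam,z=.028).reshape(384,512,3)
    L=((P[:,:,:2]-JG)@np.array([[np.cos(JA),-np.sin(JA)],[np.sin(JA),np.cos(JA)]]))
    for s in (1,-1):
        k=(np.hypot(L[:,:,0],L[:,:,1]-s*.038)<.012); w=np.where(k,np.clip(g[:,:,2]-np.percentile(g[:,:,2][k],70),0,None),0)
        print(cam,s,(L*w[...,None]).sum((0,1))/w.sum()*1000,w.max())
R=down(PA)
m.move_ptp([*PL,.12],R); print(m.current_time())
m.move_l([*PL,.014],max_speed=.1)
print(m.current_ee_pos(),m.current_force())
m.set_gripper(0.0,60); print(m.current_grip_width(),m.current_grip_force(),m.current_force())
m.move_l([*PL,.1],max_speed=.12)
print(m.current_grip_width(),m.current_grip_force(),m.current_force(),m.current_time())
a,d=m.grab_frame("scene");b,e=m.grab_frame("top");np.savez("f1.npz",a=a,da=d,b=b,db=e)
save("c1.png",np.hstack([cv2.resize(a[140:230,190:310],(400,300)),cv2.resize(b[145:235,210:330],(400,300))]))
E
```

```text
scene 1 [-2.17956721 37.38425714] 34.80000000000001
scene -1 [ -2.19668216 -38.85702928] 44.1
top 1 [-0.67361039 37.83368567] 30.1
top -1 [ -1.07572553 -37.76216464] 33.0
4.175
[ 0.58322105 -0.03553725  0.01460693] [-0.18907462  0.05970592 -0.26298713]
0.3894162935715345 61.418773379700724 [-1.00343496 -0.09605805  5.15238082]
0.38615290062607033 60.552745940949535 [ 0.44824863 -0.17720946 -3.72400204] 6.7833
```

View pics/c1.png

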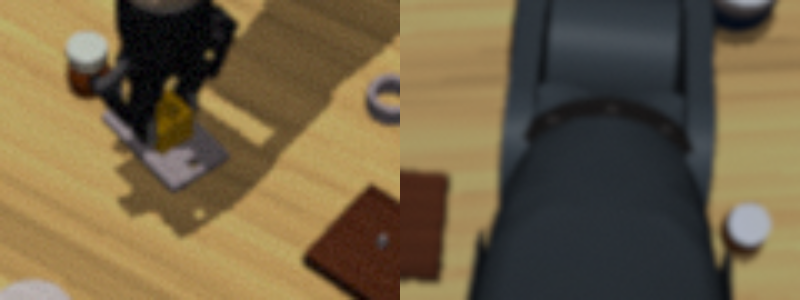

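The plate is gripped (width about 33 mm) and lifted. I'll move it over the pins and compare plate and jig in the scene camera.

```bash
cat >> h.py <<'E'
RJ=np.array([[np.cos(JA),-np.sin(JA)],[np.sin(JA),np.cos(JA)]])
def jw(x,y): return JG+RJ@np.array([x,y])
E
python3 - <<'E'
from h import *
p=jw(-.0008,0)
m.move_ptp([*p,.10],down(JA)); m.move_l([*p,.058],max_speed=.08); m.dwell(.2)
print(m.current_ee_pos(),m.current_force(),m.current_time())
a,d=m.grab_frame("scene");np.savez("f2.npz",a=a,da=d)
P=world("scene",d);z=P[:,2];h=cv2.cvtColor(a,cv2.COLOR_RGB2HSV).reshape(-1,3).astype(int)
L=(P[:,:2]-JG)@RJ
k=(np.abs(L[:,0])<.05)&(np.abs(L[:,1])<.07)&(d.ravel()>0)&(z>.044)&(z<.060)&(h[:,1]<90)&(h[:,2]>60)
q=L[k]*1000; print(k.sum(),np.median(z[k]),np.percentile(q,[1,5,95,99],axis=0).round(1),cv2.minAreaRect(q.astype(np.float32)))
k=(np.abs(L[:,0])<.07)&(np.abs(L[:,1])<.1)&(z>.012)&(z<.024)&(d.ravel()>0)
print(np.percentile(L[k]*1000,[.5,99.5],axis=0).round(1))
save("c2.png",cv2.resize(a[170:270,250:380],(780,600),interpolation=cv2.INTER_CUBIC))
E
```

```text
[0.54015365 0.19290268 0.05846033] [ 0.98720328 -0.02673169 -2.87469651] 8.6833
359 0.052094618046242644 [[-28.8 -49.3]
 [-25.9 -46.4]
 [ 29.   47.5]
 [ 31.6  48.7]] ((1.470834732055664, -0.3007850646972656), (61.540313720703125, 100.38827514648438), 0.6900804042816162)
[[-49.8 -84.8]
 [ 51.6  85.9]]
```

View pics/c2.png

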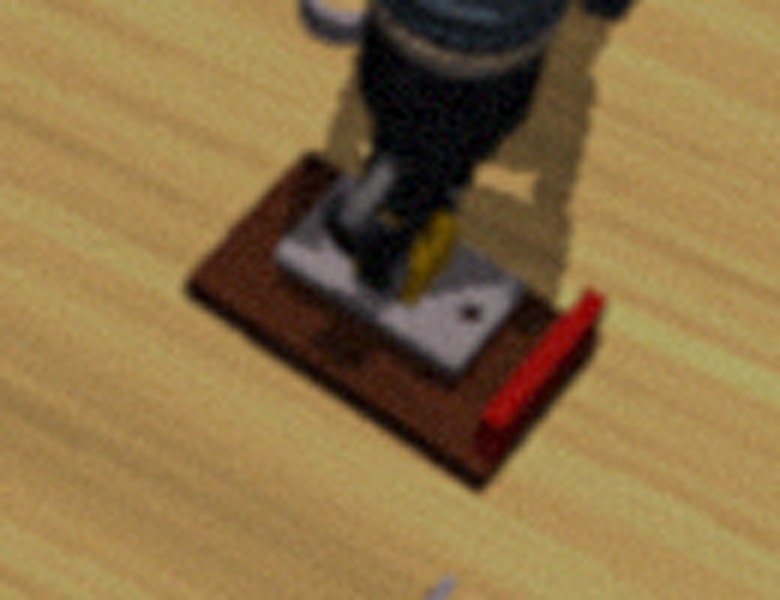

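The plate sits level over the jig. It reads about +0.6 mm in x and -0.8 mm in y relative to the jig. I'll correct that and insert it under force guard.

Run:
```python
from h import *
R=down(JA); t0=m.current_time()
offs=[(0,0),(-1,0),(1,0),(0,1),(0,-1),(-1,1),(-1,-1),(1,1),(1,-1),(-2,0),(2,0),(0,2),(0,-2)]
f0=m.current_force()[2]
for dx,dy in offs:
    p=jw(-.0013+dx/1000,.0006+dy/1000)
    m.move_l([*p,.0485],max_speed=.05)
    ok=True
    for z in np.arange(.0465,.0335,-.002):
        m.move_l([*p,z],max_speed=.03)
        F=m.current_force(); e=m.current_ee_pos()
        if F[2]-f0>9: ok=z<.0375; break
    print((dx,dy),ok,e.round(4) if hasattr(e,'round') else e,np.round(F,1),m.current_time())
    if ok or m.current_time()-t0>18: break
```

```text
(0, 0) True [0.5395 0.1935 0.0345] [ 0.1 -0.2 -2.3] 10.825
```

Inserted to flush height with no resistance. Next I'll release, retreat, move over the dish, then check the plate and the reachability of both dish poses.

```bash
cat >> h.py <<'E'
D=np.array([.5937,-.3150]);DA=np.radians(6.5)
S=np.array([.5395,.1935]);JY=np.array([-np.sin(JA),np.cos(JA)])
E
python3 - <<'E'
from h import *
p=m.current_ee_pos(); m.move_l([p[0],p[1],.0338],max_speed=.03); print(m.current_ee_pos(),m.current_force())
m.set_gripper(1.0); m.dwell(.1)
m.move_l([p[0],p[1],.14],max_speed=.12)
T=S-.076*JY
for o in (0,np.pi):
    q=[m.inverse_kinematics([*x,z],down(a+o)) for x,z,a in [(D,.18,DA),(D,.073,DA),(T,.25,np.pi/2+JA),(T,.155,np.pi/2+JA)]]
    print(o,[None if v is None else np.round(v,2).tolist() for v in q])
m.move_ptp([*D,.2],down(DA)); print(m.current_time(),m.current_qpos())
a,d=m.grab_frame("scene");b,e=m.grab_frame("top");np.savez("f3.npz",a=a,da=d,b=b,db=e)
for cam,i,dd in [("scene",a,d),("top",b,e)]:
    P=world(cam,dd);z=P[:,2];L=(P[:,:2]-JG)@RJ;h=cv2.cvtColor(i,cv2.COLOR_RGB2HSV).reshape(-1,3).astype(int)
    n=(np.abs(L[:,0])<.04)&(np.abs(L[:,1])<.06)&(dd.ravel()>0)
    k=n&(z>.024)&(z<.034)&(h[:,1]<90); q=P[k]
    c=np.linalg.lstsq(np.c_[L[k],np.ones(k.sum())],q[:,2],rcond=None)[0]
    print(cam,k.sum(),"z",np.median(q[:,2]),"slope*50mm",c[:2]*.05,cv2.minAreaRect((L[k]*1000).astype(np.float32)), "house top",np.percentile(z[n],97))
save("c3.png",np.hstack([cv2.resize(a[175:265,255:375],(400,300),interpolation=cv2.INTER_CUBIC),cv2.resize(a[115:205,100:220],(400,300),interpolation=cv2.INTER_CUBIC)]))
E
```

```text
[0.53952055 0.19348196 0.03438681] [-3.96568185 -1.68683015  6.00799571]
0 [[-0.56, 0.62, 1.35, -0.0, 1.17, -0.67], [-0.56, 0.75, 1.42, -0.0, 0.98, -0.67], [0.13, 0.32, 1.65, -0.0, 1.17, -1.32], [0.13, 0.43, 1.74, -0.0, 0.97, -1.32]]
3.141592653589793 [[-0.56, 0.62, 1.35, -0.0, 1.17, 2.47], [-0.56, 0.75, 1.42, -0.0, 0.98, 2.47], [0.13, 0.32, 1.65, -0.0, 1.17, 1.82], [0.13, 0.43, 1.74, -0.0, 0.97, 1.82]]
14.6417 [-5.55588627e-01  6.03169378e-01  1.33508932e+00  2.13161111e-04
  1.20371336e+00 -6.70065251e-01]
scene 451 z 0.0283818976660035 slope*50mm [0.0003784  0.00027311] ((0.7372264862060547, 0.18547821044921875), (63.96687316894531, 102.62445068359375), 0.22416870296001434) house top 0.0607404037577594
top 446 z 0.02751032702183453 slope*50mm [-4.71383597e-04 -3.36326586e-06] ((-1.4603328704833984, 1.7491836547851562), (101.85369110107422, 64.69178771972656), 89.98517608642578) house top 0.06030357173986494
```

View pics/c3.png

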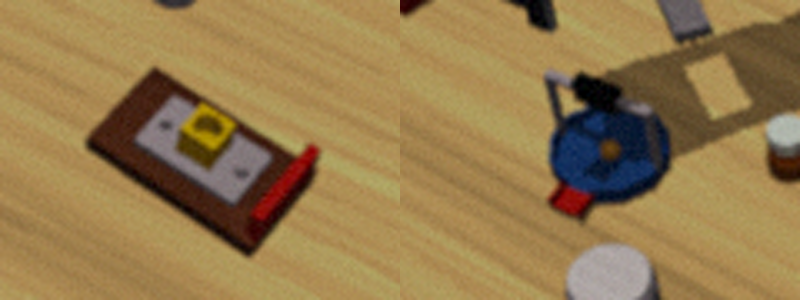

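The plate lies flush: its top is at 28 mm, the housing top at 60 mm, and it is level. The dish is untouched with its ball centred. Next I'll grasp the dish.

Run:
```python
from h import *
m.set_gripper(.45)
m.move_l([*D,.074],max_speed=.08); m.dwell(.2)
print(m.current_ee_pos(),m.current_force())
m.set_gripper(.24); print(m.current_force(),m.current_grip_width())
m.set_gripper(0.0,60); m.dwell(.2); print(m.current_grip_width(),m.current_grip_force(),m.current_force())
p=m.current_ee_pos(); m.move_l([p[0],p[1],.10],max_speed=.03);m.dwell(.3)
print(m.current_grip_width(),m.current_force(),m.current_ft_torque(),m.current_time())
a,d=m.grab_frame("scene");np.savez("f4.npz",a=a,da=d)
save("c4.png",cv2.resize(a[115:205,100:220],(800,600),interpolation=cv2.INTER_CUBIC))
```

```text
[ 0.59380557 -0.31504698  0.07426025] [ 0.83811885 -0.58698873  0.23055777]
[0.0355423  0.08899129 0.68282571] 0.2384637901759157
0.15340380101626916 58.98262560367584 [-0.3940731  -0.38015325  3.33202287]
0.1526544882137819 [-0.04472756 -0.52950891 -1.7616984 ] [ 0.04111451 -0.00795347  0.00661594] 19.2417
```

View pics/c4.png

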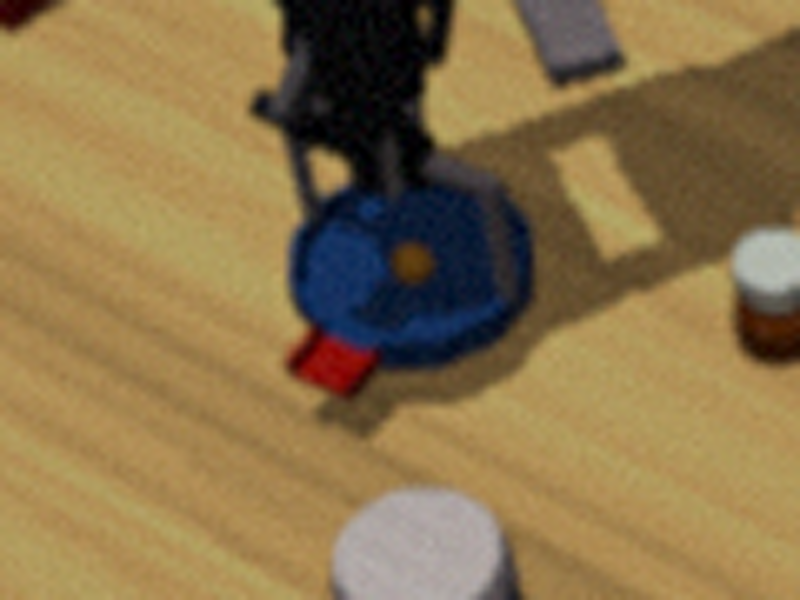

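The dish is held and lifted, with the ball centred. I'll carry it slowly above everything while turning it.

Run:
```python
from h import *
p=np.array(m.current_ee_pos()); T=S-.076*JY; A=np.pi/2+JA
m.move_l([p[0],p[1],.21],max_speed=.05); m.dwell(.2)
m.move_l([*T,.21],down(A),max_speed=.06); m.dwell(.4)
print(m.current_ee_pos(),m.current_grip_width(),m.current_force(),m.current_time())
m.move_l([*T,.158],max_speed=.03); m.dwell(.6)
print(m.current_ee_pos(),m.current_force(),m.current_time())
a,d=m.grab_frame("scene");b,e=m.grab_frame("top");np.savez("f5.npz",a=a,da=d,b=b,db=e)
P=world("scene",d);z=P[:,2];L=(P[:,:2]-JG)@RJ;h=cv2.cvtColor(a,cv2.COLOR_RGB2HSV).reshape(-1,3).astype(int);C=a.reshape(-1,3).astype(int)
ok=d.ravel()>0
r=ok&(C[:,0]>110)&(C[:,1]<75)&(C[:,2]<75)&(np.abs(L[:,0])<.05)&(np.abs(L[:,1])<.05)&(z>.07)
print("lip",r.sum(),np.percentile(L[r]*1000,[2,50,98],axis=0).round(1),np.median(z[r]),cv2.minAreaRect((L[r]*1000).astype(np.float32)))
bl=ok&(h[:,0]>95)&(h[:,0]<125)&(h[:,1]>120)&(np.hypot(L[:,0],L[:,1]+.076)<.09)&(z>.07)
print("dish",bl.sum(),cv2.minEnclosingCircle((L[bl]*1000).astype(np.float32)),z[bl].max())
rim=bl&(z>.097); c=np.linalg.lstsq(np.c_[L[rim],np.ones(rim.sum())],z[rim],rcond=None)[0];print("rim tilt",c[:2],rim.sum())
ye=ok&(h[:,0]>20)&(h[:,0]<32)&(h[:,1]>150)&(z>.05)&(z<.068)&(np.hypot(L[:,0],L[:,1])<.03)
print("house",ye.sum(),(L[ye].mean(0)*1000) if ye.any() else '')
save("c5.png",cv2.resize(a[155:275,240:400],(800,600),interpolation=cv2.INTER_CUBIC))
```

```text
[0.53049823 0.11803785 0.20999888] 0.15628550230819874 [ 0.26441759 -0.51934104 -2.50600299] 29.6833
[0.53051911 0.11802039 0.15802338] [-0.58268671 -0.57776647 -2.16392219] 32.1667
lip 63 [[-14.2 -21.5]
 [ -2.8  -9.9]
 [ 13.4   1.1]] 0.09539874065294997 ((2.014399528503418, -10.639349937438965), (33.11423873901367, 24.435691833496094), 2.7249913215637207)
dish 1063 ((-10.885832786560059, -76.90479278564453), 81.21691131591797) 0.5369281434515574
rim tilt [-1.35614152 -0.49555354] 490
house 99 [3.49880296 3.53840292]
```

View pics/c5.png

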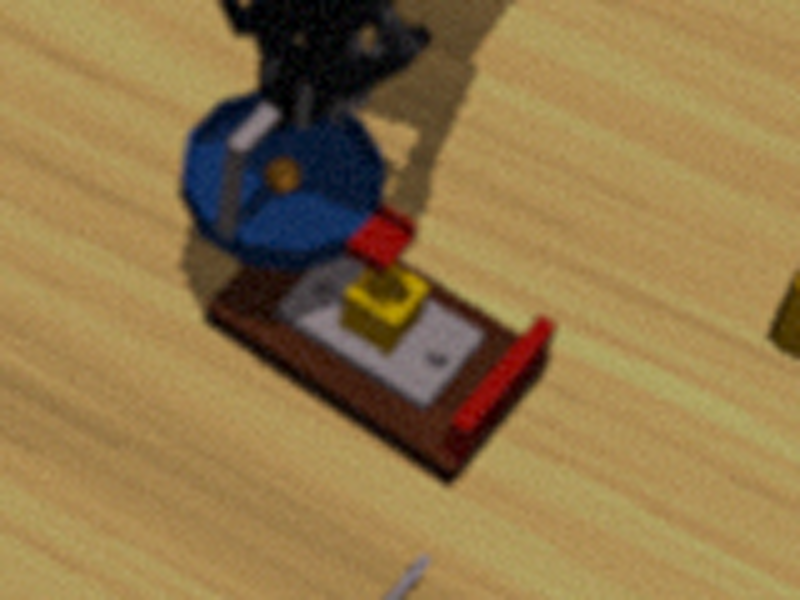

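The ball is centred, and the lip tip is over the socket about 35 mm above it, pointing along the jig's +y. I'll do one quick level and stillness check on the saved frame.

Run:
```python
from h import *
f=np.load("f5.npz")
for cam,i,dd in [("scene",f["a"],f["da"]),("top",f["b"],f["db"])]:
    P=world(cam,dd);z=P[:,2];L=(P[:,:2]-JG)@RJ*1000;h=cv2.cvtColor(i,cv2.COLOR_RGB2HSV).reshape(-1,3).astype(int);ok=dd.ravel()>0
    r=np.hypot(L[:,0],L[:,1]+75.5); b=ok&(h[:,0]>95)&(h[:,0]<125)&(h[:,1]>120)&(z>.08)&(z<.115)&(r<60)
    print(cam,cv2.minEnclosingCircle(L[b].astype(np.float32)))
    fl=b&(r<42)&(r>12)   # conical floor: fit z = a+bx+cy+k r
    if fl.sum()>50: print("floor tilt deg",np.degrees(np.linalg.lstsq(np.c_[L[fl][:,0],L[fl][:,1]+75.5,r[fl],np.ones(fl.sum())],z[fl]*1000,rcond=None)[0][:3]),fl.sum())
    rd=ok&(i.reshape(-1,3)[:,0]>90)&(h[:,1]>150)&((h[:,0]<8)|(h[:,0]>172))&(z>.085)&(z<.105)&(np.abs(L[:,0])<30)&(np.abs(L[:,1])<40)
    if rd.sum()>10: print("lip",L[rd].mean(0),rd.sum())
print(np.abs(m.current_joint_vel()).max(),m.current_time())
```

```text
scene ((1.6887133121490479, -74.07258605957031), 56.50939178466797)
floor tilt deg [0.01615831 0.7108732  6.40293422] 395
lip [ -3.64528999 -10.23210991] 68
top ((0.0, 0.0), 0.0)
0.004265116110244038 32.2667
```

```bash
python3 -c "
from bench import manip as m
m.dwell(.3);print(m.sign_off())"
```

```text
the job is handed in; nothing more can be done
None
```

The job is handed in: the plate lies flush on the jig pins and released, and the dish is held level with its ball centred. Its lip points at the red stop to within a few degrees of camera noise, with the tip about 35 mm above the socket.

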